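# Prop the painting beside the cup, and hold it

## Robot

A 6-joint arm with a two-finger parallel gripper is mounted at the origin on the work surface. World frame = base frame: x ahead of the robot, y to its left, z up, the work surface at z = 0. Lengths are in m, angles in rad, forces in N, time in s.
With the tool pointing down it reaches from about 0.425 to 0.95 m from the base axis. Payload 3.5 kg.
Tool frame: the origin (TCP) lies at the very end of the fingers, on their centre line; the grasp point (between the pads) lies 19 mm behind it; z points along the fingers, y is the direction in which the jaws open and shut (so a half turn about z gives the same grasp; the last joint's range is limited). The gripper opens to 85 mm and grips with 20 to 120 N. Pads are 22 mm wide; open, the fingers measure 114 mm over their backs; the gripper's body (76 mm by 85 mm) begins 54 mm behind the grasp point. The pads swing forward as they close: fully open they stand 13 mm farther back than shut.
Start: joints at [1.032, 0.286, 1.577, -0, 1.279, -0.15], TCP at [0.256, 0.625, 0.192] pointing down, gripper open.
Joint ranges: [-2.77, 2.77], [-0.9, 2.22], [0.21, 2.48], [-1.53, 4.67], [0.24, 2.81], [-2.84, 2.84]. Speed limits (rad/s): [2.79, 2.79, 3.14, 3.14, 3.14, 3.14].

## Interface

Orientations are given as a unit quaternion [x, y, z, w].
In Python, from plant import get_state, vision, ctrl, cut_out gives the robot as it stands.
- The arm moves only by the tool jog_arm, never from a script. Its argument "commands" is text: rows parted by semicolons, each of 6 numbers parted by spaces: the shift along the world's x, y, z in m, then the turn, a rotation vector about the world's x, y, z in rad. A call has 1 to 20 rows; each row is the pose to reach, as a shift and turn from the pose commanded when the call began; what a row does not reach only later rows make up. A row lasts 1/8 s, in which the tool goes at most 62.5 mm and 10.7 degrees, less where a joint would pass 70% of its speed; a pose out of reach is approached as far as the arm can. A call with a gripper value outside its range is refused whole. "gripper" is the opening in per cent of the stroke, from 0 (shut) to 100 (fully open), set as the call begins (left out, the last holds). The fingers move at their own pace and stop on an object; "grip_force" is the grip in N (left out, the last holds). Time passes only in rows, so rows that repeat a pose let the fingers close. It gives the time, the measured TCP pose, the force and the opening at its end, in the units of the state.
- get_state(): the state, without advancing time (a new reading comes with each control period).
- vision.read_camera(name): name is "side" or "top" or "wrist"; returns a dict with "frame" (420x560x3 uint8, red, green, blue), "z_map" (420x560 float32, m along the optical axis (not along the pixel's ray), 0 where there is no reading), "fx", "fy", "cx", "cy" (pixels), "R" (3x3) and "t" (3): a world point X has camera coordinates R X + t. Camera axes: x right, y down, z forward; pixel columns grow to the right and rows downward; lengths in m; the calibration is good to about 2 mm. A picture is of the moment at which its call begins.
- ctrl.sign_off(): hands the job in, once; it reports no verdict.
Trained networks look in the newest picture that a camera, given by its name, has taken for a name from the list of things; names that differ only in an ending like _2 or _b are one class to them, and where a whole thing is asked for, a point or a joint stands for the part that bears it (a point fixed in the world has none). Each returns a list of dicts, best first, with "conf" (0 to 1); they miss things now and then, are a little off and sometimes report something else, mostly with a low value. They report only what shows in the picture. A call takes as long as a camera call. They do not tell look-alikes from the thing itself.
- cut_out(camera, query): "pixels" (420x560 bool, what is visible of it) and "box" ([centre column, centre row, width, height] in pixels, round what is visible of it).
The state is a dict: "time": time; "qpos": joint angles; "dq": joint speeds; "joint_efforts": joint torques, N m; "eef_pos": TCP position; "tcp_rot": TCP orientation; "contact_force": force on the tool from outside, world axes, zero at the start; "wrist_torque": the same for the moment, N m; "opening": opening from 0.0 (shut) to 1.0 (fully open).
Only numpy, scipy, OpenCV 4.12 (cv2) and the standard library are available. Lean on these libraries where they do the work, as an engineer would, in place of code of your own. Each camera call takes 0.05 s, during which the arm holds its last target.

## Task

The small painting on the table easel has flopped back, away from you, and someone has left a cup on the board behind it. While it still leans back, flip one of the two folded legs up and over to the far side and down onto the board: the one whose landing place is clear of the cup; leave the other leg folded. Then grip the top rail of the frame, swing the painting upright without tipping it over towards you, and finish while still gripping the rail and holding it upright: do not let go. Leave the cup and the paint pot where they stand.

Things in the scene. Friction and masses are not known exactly. Their poses are not given: they have to be found in the camera images.
- easel: Light wooden base board on the table, 270 (x) x 260 (y) x 20 mm, fixed. Origin: centre of its underside. x points to the far side, away from the robot, turned by the board's yaw; z up. Bearing blocks (30 x 14 mm, up to 44 mm high) at x = 0, y = +-116 mm carry the frame's hinge line, which runs along the board's y axis at x = 0, z = 34 mm
- frame (a joint): Lean of the painting about that hinge line, rad: 0 upright, positive = top leans to the far side (+x of the board), where it starts, on its stop at 0.32; the other stop is at -0.32. The hinge is free: the painting (224 mm wide, about 0.6 kg in all) stays upright only while held; let go, it falls onto a stop, or onto a leg that is down, which catches it at about 0.1
- rail: Top rail of the frame, wooden bar 18 (x, thickness) x 224 (y) x 22 mm (z). Origin: the bar's centre, 117 mm from the hinge line; axes as the easel's when upright, leaning with the frame, z away from the hinge. Steel hub parts stand on it at |y| 31 to 70 mm. Grip it across the thickness at the end, |y| about 88 mm, above the leg that is down: at the other end a folded leg is close
- paint_pot: Small lidded paint pot, 32 mm diameter, 36 mm high, standing on a near corner of the base board; origin: centre of its underside
- water_cup: Empty white cup, 72 mm diameter, 85 mm high, loose on the far half of the base board, behind the painting, anywhere from left to right of the middle (when near the middle it still leaves the farther leg clear); origin: centre of its underside
- hub (a point): Middle of the legs' hub pin, which runs along the rail's y axis, 18 mm above the bar's centre (135 mm from the hinge line). The pin turns freely: on either side of vertical a leg (60 g) falls by its own weight, back to folded or over and down
- leg_left (a joint): Wooden leg 10 x 14 mm in section, 156 mm long, on the hub pin at y = +50 mm. Rad: 0 = folded on its stop, sticking up, leaning 0.75 from the frame's up direction to the NEAR side; grows as it turns up and over to the far side; 3.34 = fully down on its stop, 0.55 off the frame's far face. At lean 0.32 its foot lands on the clear board at about 3.0; it drops to 3.34 as the painting is raised
- leg_right (a joint): The same leg on the hub pin at y = -50 mm, same values. A leg that falls onto the cup stops high on its rim instead
- leg_left_tip (a point): Centre of the left leg's round rubber foot (14 mm diameter, 20 mm along y), 156 mm from the hub pin; it lands on the board about 120 mm to the far side of the hinge line
- leg_right_tip (a point): Centre of the right leg's round rubber foot (14 mm diameter, 20 mm along y), 156 mm from the hub pin; it lands on the board about 120 mm to the far side of the hinge line
Not all that is in view belongs to the job. Of the things that look like the paint_pot, the smallest one is meant.

How it is judged:
By the outcome, as a careful person would: the job done as asked, in the order asked, and still so for the second after the job is handed in, while the arm keeps its last pose, push and grip.
It also fails if it takes over 42 s, if anything falls off the work surface, if the arm or the gripper's body presses on something with over 40 N, if the wrist force passes 120 N, or if a joint passes its speed limit or range.

## Working session

There is one attempt and no reset: what is moved stays moved. The work goes in short steps, Python scripts to look and compute and a tool call to move; the robot and the scene stay as the last step left them, time stands still between calls to the robot, and variables do not carry over. Pictures are saved under pics/ and viewed, and the job is handed in when it is done.

Besides the shell and the picture viewer there is one more tool, called after "Request:" in YAML: its name, and indented under it one key for each argument. jog_arm: Moves the arm, as the interface text tells. Its arguments: {"type":"object","properties":{"commands":{"type":"string"},"gripper":{"type":"number"},"grip_force":{"type":"number"}},"required":["commands"]}

```bash
mkdir -p pics; cat > h.py <<'E'
import numpy as np, cv2
from plant import get_state, vision, ctrl, cut_out
def snap(n,f):
    d=vision.read_camera(n); cv2.imwrite(f'pics/{f}.png',d['frame'][:,:,::-1]); np.savez(f'pics/{f}.npz',**d); return d
def w(d,c,r,z=None):
    z=d['z_map'][int(r),int(c)] if z is None else z
    p=np.array([(c-d['cx'])/d['fx']*z,(r-d['cy'])/d['fy']*z,z]); return d['R'].T@(p-d['t'])
def cloud(d,m):
    r,c=np.nonzero(m&(d['z_map']>0)); z=d['z_map'][r,c]
    p=np.stack([(c-d['cx'])/d['fx']*z,(r-d['cy'])/d['fy']*z,z],1); return (p-d['t'])@d['R']
def proj(d,X):
    p=d['R']@np.array(X)+d['t']; return p[0]/p[2]*d['fx']+d['cx'],p[1]/p[2]*d['fy']+d['cy']
E
python3 - <<'E'
from h import *
s=get_state(); print({k:np.round(v,3) for k,v in s.items()})
for n in ['side','top']:
    d=snap(n,n+'0')
    for q in ['easel','rail','paint_pot','water_cup','leg_left','leg_right','leg_left_tip','leg_right_tip']:
        for o in cut_out(n,q)[:5]:
            P=cloud(d,o['pixels']); print(n,q,round(o['conf'],2),np.round(o['box']),np.round(np.median(P,0),3) if len(P) else '', np.round(np.ptp(P,axis=0),3) if len(P) else '')
print(get_state()['time'])
E
```

```text
{'time': np.float64(0.0), 'qpos': array([ 1.032,  0.287,  1.578, -0.   ,  1.279, -0.15 ]), 'dq': array([ 0.   , -0.   ,  0.001,  0.   , -0.   ,  0.001]), 'joint_efforts': array([ 0.0000e+00, -4.0600e+01, -2.9262e+01, -0.0000e+00,  6.0000e-03,
        0.0000e+00]), 'eef_pos': array([0.255, 0.624, 0.191]), 'tcp_rot': array([ 0.193,  0.981, -0.001, -0.   ]), 'contact_force': array([ 0.296, -0.006, -0.485]), 'wrist_torque': array([ 0.021, -0.047,  0.045]), 'opening': np.float64(1.001)}
side easel 0.93 [318. 235. 182. 218.] [0.591 0.03  0.022] [0.394 0.653 0.315]
side rail 0.72 [338. 214.  66.  71.] [0.628 0.053 0.154] [0.087 0.226 0.11 ]
side rail 0.67 [334. 186.  42.  76.] [0.599 0.016 0.24 ] [0.275 0.414 0.314]
side paint_pot 0.89 [232. 223.  24.  29.] [0.5   0.261 0.036] [0.041 0.06  0.052]
side paint_pot 0.84 [243. 248.  16.  24.] [0.49  0.165 0.049] [0.028 0.028 0.036]
side water_cup 0.87 [374. 257.  41.  57.] [ 0.688 -0.008  0.077] [0.196 0.207 0.158]
side leg_left 0.69 [307. 160.  40.  68.] [0.602 0.116 0.247] [0.271 0.403 0.315]
side leg_right 0.9 [332. 184.  43.  76.] [0.597 0.0
[... 565 characters left out ...]
 [0.506 0.271 0.048] [0.043 0.051 0.057]
top paint_pot 0.71 [229. 291.  22.  24.] [0.4   0.17  0.049] [0.04  0.042 0.053]
top paint_pot 0.48 [227. 240.  20.  14.] [0.495 0.174 0.056] [0.029 0.029 0.043]
top water_cup 0.66 [320. 125.  40.  43.] [0.7   0.009 0.057] [0.107 0.084 0.171]
top leg_left 0.94 [251. 162.  23.  40.] [0.601 0.123 0.266] [0.078 0.029 0.225]
top leg_right 0.63 [324. 164.  26.  44.] [0.595 0.025 0.267] [0.079 0.046 0.224]
top leg_left_tip 0.96 [250. 160.  21.  43.] [0.604 0.124 0.258] [0.11  0.032 0.296]
top leg_left_tip 0.41 [321. 165.  23.  43.] [0.597 0.025 0.262] [0.09  0.046 0.23 ]
top leg_right_tip 0.8 [323. 166.  20.  40.] [0.595 0.025 0.261] [0.079 0.043 0.272]
0.9
```

```bash
python3 - <<'E'
import cv2
a=cv2.imread('pics/side0.png');b=cv2.imread('pics/top0.png')
a=cv2.resize(a[110:350,200:440],(600,600),interpolation=2)
b=cv2.resize(b[80:320,160:400],(600,600),interpolation=2)
cv2.imwrite('pics/side0c.png',a);cv2.imwrite('pics/top0c.png',b)
E
```

```text
(no output)
```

View pics/side0c.png

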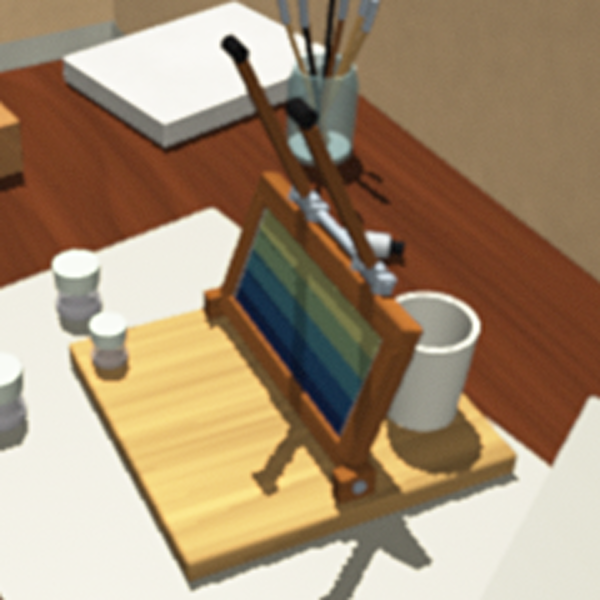

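View pics/top0c.png

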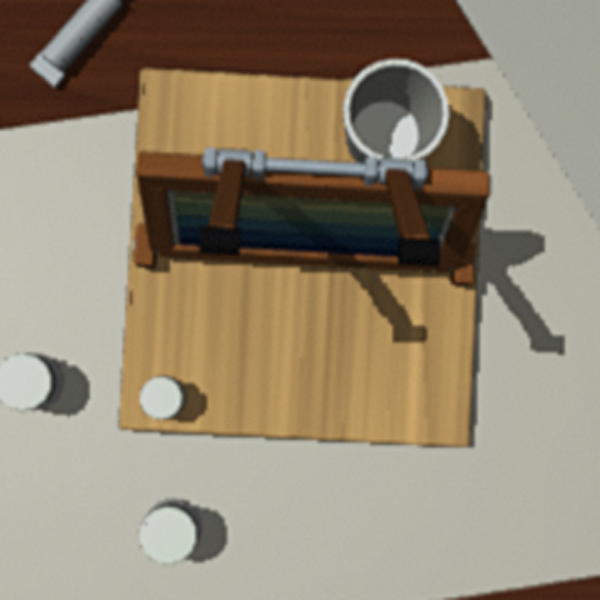

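View pics/top0.png

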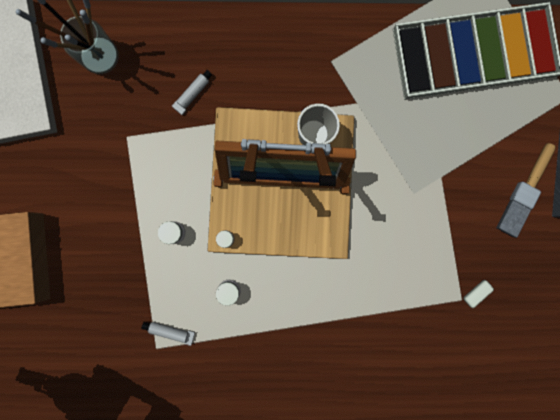

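Cup is behind the right leg, at crop top (397,110), so the left leg (top px ~251,160) is the one to flip. Pot candidates in the top view: (174,233), (229,291) and (227,240). The smallest, (227,240), is on the near-left board corner. The rest is brushes and tubes that play no part. Next I measure the board and rail.

```bash
cat > m.py <<'E'
from h import *
d=dict(np.load('pics/top0.npz'))
P=cloud(d,np.ones((420,560),bool))
rr,cc=np.nonzero(d['z_map']>0); rgb=d['frame'][rr,cc].astype(int)
b=(abs(P[:,2]-.02)<.006)&(rgb[:,0]-rgb[:,2]>40)&(P[:,0]>.4)&(P[:,0]<.8)&(abs(P[:,1]-.08)<.2)
im=np.zeros((420,560),np.uint8); im[rr[b],cc[b]]=1
n,l,s,_=cv2.connectedComponentsWithStats(im)
k=b
r=cv2.minAreaRect(P[k][:,:2].astype(np.float32)*1000); print(k.sum(),r,np.median(P[k][:,2]))
c=np.array(r[0])/1000
# rail top ends
for n in ['top','side']:
    d=dict(np.load(f'pics/{n}0.npz'))
    P=cloud(d,np.ones((420,560),bool))
    for yaw in [-.05]:
        a=np.array([np.cos(yaw),np.sin(yaw)]);e=np.array([-a[1],a[0]])
        L=np.c_[(P[:,:2]-c)@a,(P[:,:2]-c)@e,P[:,2]]
        q=(abs(L[:,1])<.12)&(abs(L[:,0])<.09)&(L[:,2]>.1)
        L=L[q]
        for y0,y1 in [(.074,.11),(-.11,-.074),(-.025,.025)]:
            z=L[(L[:,1]>y0)&(L[:,1]<y1)]; t=z[z[:,2]>z[:,2].max()-.004]; print(n,y0,len(z),'top',t.mean(0).round(4),'x range',z[:,0].min().round(3),z[:,0].max().round(3), 'ymax',np.abs(z[:,1]).max().round(3))
        for s in (1,-1):
            z=L[(abs(L[:,1]-s*.05)<.03)&(L[:,2]>.27)]; 
            if len(z): print('leg',s,z.mean(0).round(4),'tipmax',z[:,2].max(),z[:,0].min(),z[:,1].min(),z[:,1].max())
E
python3 m.py
```

```text
12044 ((598.6617431640625, 74.07450866699219), (259.1872863769531, 270.2679748535156), 86.89559936523438) 0.020103044292845262
top 0.074 562 top [0.0351 0.0919 0.1577] x range 0.012 0.047 ymax 0.11
top -0.11 601 top [ 0.0351 -0.0921  0.1571] x range 0.011 0.089 ymax 0.11
top -0.025 791 top [0.0416 0.     0.1661] x range 0.014 0.09 ymax 0.025
leg 1 [-0.0191  0.0497  0.3018] tipmax 0.31344387082538544 -0.030059523404215322 0.04022447548249009 0.05954704980996829
leg -1 [-0.0196 -0.0494  0.3017] tipmax 0.31413894501034223 -0.030550021556933673 -0.05981443890432611 -0.03997499674946533
side 0.074 342 top [0.034  0.0909 0.157 ] x range 0.009 0.046 ymax 0.109
side -0.11 557 top [ 0.0327 -0.0913  0.1572] x range 0.008 0.089 ymax 0.11
side -0.025 629 top [0.039  0.0025 0.166 ] x range 0.012 0.089 ymax 0.025
leg 1 [-0.0214  0.0435  0.2954] tipmax 0.31272690016753063 -0.032044153652442064 0.035332885552073215 0.05830158070484231
leg -1 [-0.0222 -0.0561  0.2959] tipmax 0.31241863962806493 -0.032705597674665056 -0.06388034100567666 -0.040195051920868814
```

```bash
cat >> h.py <<'E'
YAW=-.054; C=np.array([.5987,.0741]); A=np.array([np.cos(YAW),np.sin(YAW)]); E_=np.array([-A[1],A[0]])
def W(x,y,z): p=C+x*A+y*E_; return np.array([p[0],p[1],z])
def Lc(p): q=np.array(p[:2])-C; return np.array([q@A,q@E_,p[2]])
E
python3 -c "
from h import *
s=get_state();p=s['eef_pos'];print(p,W(-.075,.05,.27)-p, W(.075,.05,.27)-W(-.075,.05,.27))"
```

```text
[0.25587503 0.62462423 0.19225692] [ 0.27063299 -0.49654908  0.07774308] [ 0.14978135 -0.00809606  0.        ]
```

Request:
jog_arm:
  commands: "0.02 -0.04 0.06 0 0 -0.15; 0.05 -0.09 0.078 0 0 -0.3; 0.08 -0.145 0.078 0 0 -0.45; 0.11 -0.2 0.078 0 0 -0.6; 0.14 -0.255 0.078 0 0 -0.75; 0.17 -0.31 0.078 0 0 -0.9; 0.2 -0.365 0.078 0 0 -1.05; 0.23 -0.42 0.078 0 0 -1.15; 0.255 -0.465 0.078 0 0 -1.236; 0.27 -0.4965 0.078 0 0 -1.236; 0.27 -0.4965 0.078 0 0 -1.236; 0.27 -0.4965 0.078 0 0 -1.236"
  gripper: 0

```text
time: 2.4
eef_pos: [0.5256, 0.1286, 0.2702]
tcp_rot: [0.726, 0.688, 0.0, -0.0]
contact_force: [-1.0, -0.0, 0.4]
opening: 0.003
```

```bash
python3 -c "
from h import *
snap('side','s1');s=get_state();print(s['time'],Lc(s['eef_pos']),s['tcp_rot'],s['opening'],s['contact_force'])
a=cv2.imread('pics/s1.png');cv2.imwrite('pics/s1c.png',cv2.resize(a[60:340,180:460],(600,600)))"
```

```text
2.45 [-0.0761479   0.05086289  0.27026988] [ 7.25594946e-01  6.88122030e-01  9.47864818e-05 -1.94581672e-04] -0.002050513247817658 [-0.76028439  0.47819869 -0.08076958]
```

View pics/s1c.png

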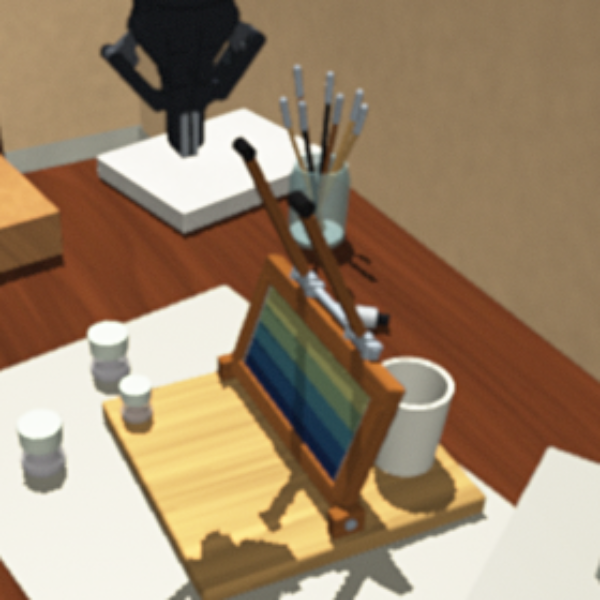

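The foot at (243,148) is ahead of the closed fingertips at (188,145). I raise the tool slightly so the linkage clears the foot, then push over.

Request:
jog_arm:
  commands: "0 -0.001 0.018 0 0 0; 0.02 -0.002 0.018 0 0 0; 0.035 -0.003 0.018 0 0 0; 0.048 -0.0035 0.018 0 0 0; 0.06 -0.004 0.018 0 0 0; 0.072 -0.0045 0.018 0 0 0; 0.083 -0.005 0.018 0 0 0; 0.094 -0.006 0.018 0 0 0; 0.105 -0.0065 0.018 0 0 0; 0.115 -0.007 0.018 0 0 0; 0.125 -0.008 0.018 0 0 0; 0.13 -0.008 0.018 0 0 0; 0.13 -0.008 0.018 0 0 0; 0.13 -0.008 0.018 0 0 0; 0.13 -0.008 0.018 0 0 0"

```text
time: 4.32
eef_pos: [0.6556, 0.1202, 0.2884]
tcp_rot: [0.726, 0.688, 0.0, 0.0]
contact_force: [-0.3, 0.8, -0.5]
opening: -0.001
```

```bash
python3 -c "
from h import *
snap('side','s2');s=get_state();print(s['time'],Lc(s['eef_pos']),s['contact_force'])
a=cv2.imread('pics/s2.png');cv2.imwrite('pics/s2c.png',cv2.resize(a[60:340,180:460],(600,600)))"
```

```text
4.375 [0.05436381 0.0491074  0.28840961] [0.68866041 0.5875812  0.47977614]
```

View pics/s2c.png

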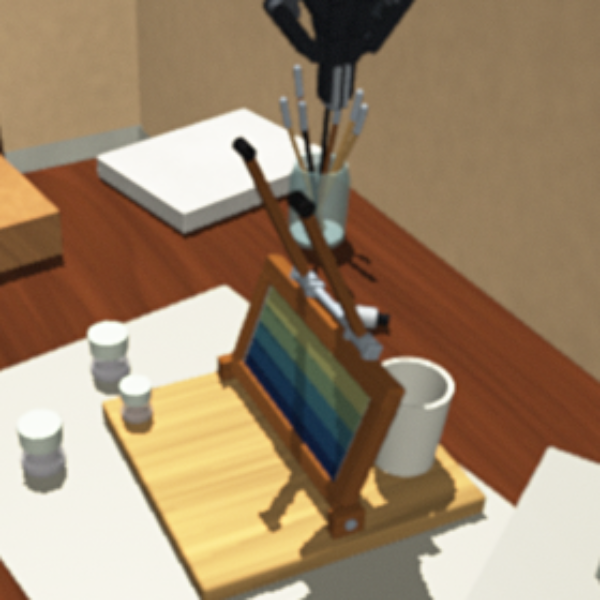

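```bash
python3 -c "
from h import *
d=snap('side','s3')
f=lambda q:((q[0]-180)*600/280,(q[1]-60)*600/280)
s=get_state();print('tcp',f(proj(d,s['eef_pos'])))
print('foot',f(proj(d,W(-.0225,.05,.304))),f(proj(d,W(-.0225,-.05,.304))))
P=cloud(d,np.ones((420,560),bool)); l=np.c_[(P[:,:2]-C)@A,(P[:,:2]-C)@E_,P[:,2]]
q=(np.abs(l[:,0]-.054)<.07)&(np.abs(l[:,1]-.05)<.06)&(l[:,2]>.25)
print(l[q].min(0)); h=l[q]
for z in np.arange(.25,.42,.01):
  t=h[(h[:,2]>=z)&(h[:,2]<z+.01)]
  if len(t): print(round(z,2),len(t),t.min(0).round(3),t.max(0).round(3))
"
```

```text
tcp (np.float64(329.29026513311896), np.float64(149.4564293104155))
foot (np.float64(245.86555983287948), np.float64(148.14949911124918)) (np.float64(303.08575810728723), np.float64(203.20612812505627))
[-0.01590354  0.00740677  0.25038775]
0.25 33 [-0.008  0.039  0.25 ] [0.004 0.052 0.26 ]
0.26 33 [-0.013  0.039  0.26 ] [0.001 0.052 0.269]
0.27 29 [-0.016  0.04   0.27 ] [-0.005  0.052  0.28 ]
0.28 13 [-0.016  0.04   0.281] [-0.009  0.043  0.289]
0.29 2 [-0.016  0.04   0.292] [-0.015  0.043  0.295]
0.32 6 [0.048 0.038 0.328] [0.052 0.053 0.33 ]
0.33 66 [0.041 0.034 0.33 ] [0.067 0.055 0.34 ]
0.34 98 [0.04  0.035 0.34 ] [0.069 0.055 0.35 ]
0.35 104 [0.041 0.034 0.35 ] [0.068 0.056 0.36 ]
0.36 86 [0.039 0.034 0.36 ] [0.069 0.053 0.37 ]
0.37 179 [0.021 0.032 0.37 ] [0.088 0.058 0.38 ]
0.38 268 [0.013 0.032 0.38 ] [0.095 0.062 0.39 ]
0.39 291 [0.005 0.027 0.39 ] [0.105 0.063 0.4  ]
0.4 299 [-0.003  0.028  0.4  ] [0.114 0.059 0.41 ]
0.41 401 [-0.007  0.028  0.41 ] [0.117 0.06  0.42 ]
```

Fingertips went over the foot: depth puts them at z≈0.329, while the state says 0.288. I check that against the other cameras before moving.

```bash
python3 -c "
from h import *
for n in ['wrist','top']:
  d=snap(n,n+'3'); print(n,d['R'].round(3).tolist(),d['t'].round(3),'campos',(-d['R'].T@d['t']).round(3))
  P=cloud(d,np.ones((420,560),bool)); l=np.c_[(P[:,:2]-C)@A,(P[:,:2]-C)@E_,P[:,2]]
  q=(np.abs(l[:,0])<.13)&(np.abs(l[:,1])<.125)
  print(np.histogram(l[q][:,2],np.arange(-.05,.2,.01)))
s=get_state();print(Lc(s['eef_pos']),s['tcp_rot'].round(3),s['qpos'])
"
```

```text
wrist [[0.999, -0.054, -0.0], [-0.052, -0.958, 0.282], [-0.016, -0.282, -0.959]] [-0.649  0.085  0.516] campos [0.66  0.192 0.471]
(array([    0,     0,     0,     0,     0,     0,  4457, 20891,   346,
         909,  1472,   507,   554,   628,   630,   879,   340,   268,
          55,   338,  1950,   993,   223,   139]), array([-5.0000000e-02, -4.0000000e-02, -3.0000000e-02, -2.0000000e-02,
       -1.0000000e-02,  6.9388939e-18,  1.0000000e-02,  2.0000000e-02,
        3.0000000e-02,  4.0000000e-02,  5.0000000e-02,  6.0000000e-02,
        7.0000000e-02,  8.0000000e-02,  9.0000000e-02,  1.0000000e-01,
        1.1000000e-01,  1.2000000e-01,  1.3000000e-01,  1.4000000e-01,
        1.5000000e-01,  1.6000000e-01,  1.7000000e-01,  1.8000000e-01,
        1.9000000e-01]))
top [[-0.001, -1.0, 0.024], [-0.999, 0.0, -0.048], [0.048, -0.024, -0.999]] [0.081 0.553 0.874] campos [0.511 0.102 0.898]
(array([   0,    0,    0,    0,    0,    0, 1077, 1202,   16,  110,   19,
         28,   25,   35,   68,  108,   43,   63,   39,   57,  251,    0,
          0,    0]), array([-5.0000000e-02, -4.0000000e-02, -3.0000000e-02, -2.0000000e-02,
       -1.0000000e-02,  6.9388939e-18,  1.0000000e-02,  2.0000000e-02,
        3.0000000e-02,  4.0000000e-02,  5.0000000e-02,  6.0000000e-02,
        7.0000000e-02,  8.0000000e-02,  9.0000000e-02,  1.0000000e-01,
        1.1000000e-01,  1.2000000e-01,  1.3000000e-01,  1.4000000e-01,
        1.5000000e-01,  1.6000000e-01,  1.7000000e-01,  1.8000000e-01,
        1.9000000e-01]))
[0.05444235 0.04908366 0.28835924] [0.726 0.688 0.    0.   ] [2.93122636e-02 2.14313515e-01 1.48960641e+00 1.53064419e-05
 1.43754624e+00 8.32517059e-02]
```

View pics/wrist3.png

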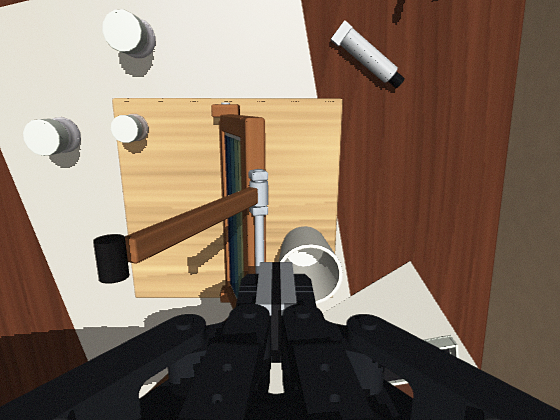

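View pics/top3.png

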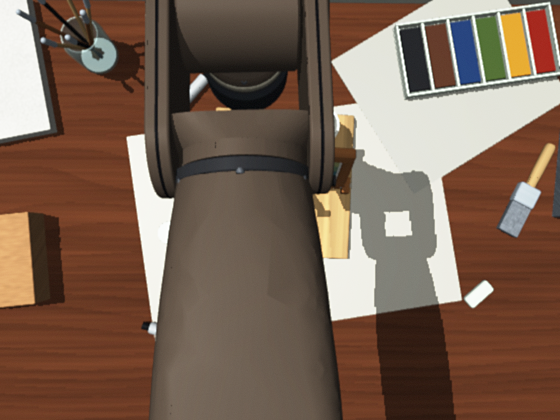

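```bash
python3 -c "
from h import *
d=dict(np.load('pics/wrist3.npz'))
P=cloud(d,np.ones((420,560),bool)); l=np.c_[(P[:,:2]-C)@A,(P[:,:2]-C)@E_,P[:,2]]
q=(np.abs(l[:,0]-.054)<.03)&(np.abs(l[:,1]-.05)<.03)&(l[:,2]>.27)
for z in np.arange(.27,.36,.005):
  t=l[q]; t=t[(t[:,2]>=z)&(t[:,2]<z+.005)]
  if len(t): print(round(z,3),len(t),t.min(0).round(3),t.max(0).round(3))
for c,r in [(275,265),(275,275),(275,290),(262,268),(288,268)]: print(c,r,Lc(w(d,c,r)))
print(proj(d,W(.0544,.049,.288)))
d0=dict(np.load('pics/s1.npz'));
P=cloud(d0,np.ones((420,560),bool)); l=np.c_[(P[:,:2]-C)@A,(P[:,:2]-C)@E_,P[:,2]]
q=(np.abs(l[:,0]+.076)<.025)&(np.abs(l[:,1]-.05)<.03)&(l[:,2]>.2)
print('s1 min',l[q][:,2].min(), l[q][l[q][:,2]<l[q][:,2].min()+.005].mean(0))
"
```

```text
0.33 97 [0.043 0.056 0.331] [0.065 0.061 0.335]
0.335 339 [0.041 0.056 0.335] [0.068 0.061 0.34 ]
0.34 416 [0.041 0.055 0.34 ] [0.068 0.061 0.345]
0.345 431 [0.041 0.055 0.345] [0.068 0.061 0.35 ]
0.35 497 [0.041 0.055 0.35 ] [0.068 0.061 0.355]
0.355 501 [0.041 0.055 0.355] [0.068 0.061 0.36 ]
275 265 [0.05462337 0.0603582  0.33599964]
275 275 [0.0546436  0.06020957 0.34471268]
275 290 [0.0546697  0.05996272 0.35597114]
262 268 [0.04954371 0.05996004 0.3379528 ]
288 268 [0.05498813 0.12077652 0.47080853]
(np.float64(274.80741910019293), np.float64(247.32231925313022))
s1 min 0.30987871851278803 [-0.07743681  0.0407473   0.31262668]
```

Both cameras agree that the fingertips sit about 41 mm above the reported TCP, and this was the same before the push. I'll correct for it: go back the same way, lower, and push again.

Request:
jog_arm:
  commands: "-0.05 0.002 0.002 0 0 0; -0.1 0.005 0.002 0 0 0; -0.135 0.008 0.002 0 0 0; -0.135 0.008 -0.02 0 0 0; -0.135 0.008 -0.038 0 0 0; -0.125 0.008 -0.038 0 0 0; -0.11 0.007 -0.038 0 0 0; -0.095 0.006 -0.038 0 0 0; -0.082 0.005 -0.038 0 0 0; -0.07 0.004 -0.038 0 0 0; -0.058 0.0035 -0.038 0 0 0; -0.047 0.003 -0.038 0 0 0; -0.036 0.002 -0.038 0 0 0; -0.025 0.001 -0.038 0 0 0; -0.015 0.001 -0.038 0 0 0; -0.005 0 -0.038 0 0 0; 0 0 -0.038 0 0 0; 0 0 -0.038 0 0 0; 0 0 -0.038 0 0 0"

```text
time: 6.9
eef_pos: [0.6556, 0.1202, 0.2502]
tcp_rot: [0.726, 0.688, -0.0, -0.0]
contact_force: [0.3, -0.3, -0.1]
opening: -0.0
```

```bash
python3 -c "
from h import *
snap('side','s4');s=get_state();print(s['time'],Lc(s['eef_pos']),s['contact_force'])
a=cv2.imread('pics/s4.png');cv2.imwrite('pics/s4c.png',cv2.resize(a[60:340,180:460],(600,600)))"
```

```text
6.95 [0.05434055 0.04911232 0.25029294] [ 0.48570207  0.0786071  -0.34697946]
```

View pics/s4c.png

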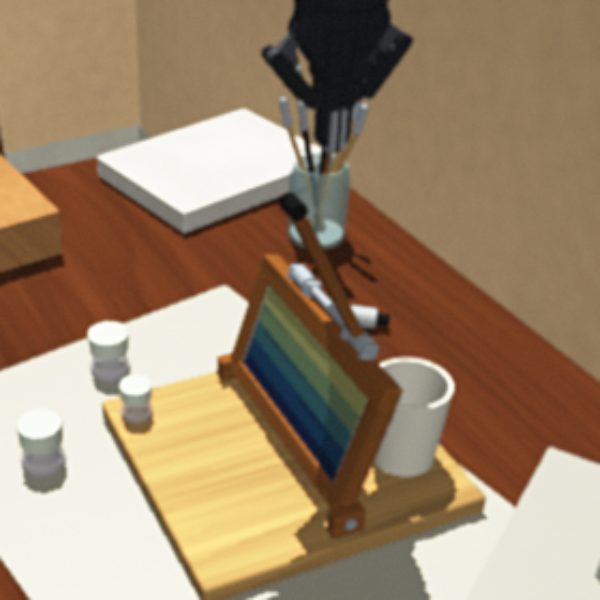

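Left leg is over: no longer at (243,148), and the right leg is still folded with its foot at (293,205). Now I open the gripper, tilt it to the lean and go above the left end of the rail.

Request:
jog_arm:
  commands: "-0.001 0.02 0 0.004 0.08 0; -0.002 0.039 0 0.008 0.16 0; -0.002 0.039 -0.01 0.013 0.24 0; -0.002 0.039 -0.03 0.0173 0.3195 0; -0.002 0.039 -0.05 0.0173 0.3195 0; -0.002 0.039 -0.065 0.0173 0.3195 0; -0.002 0.039 -0.065 0.0173 0.3195 0; -0.002 0.039 -0.065 0.0173 0.3195 0"
  gripper: 100

```text
time: 7.95
eef_pos: [0.654, 0.1592, 0.1865]
tcp_rot: [0.717, 0.679, -0.109, -0.115]
contact_force: [0.9, 0.1, 0.0]
opening: 1.001
```

```bash
cat > look.py <<'E'
import sys
from h import *
k=sys.argv[1]
ims=[]
for n,b in [('side',(60,340,180,460)),('wrist',(0,420,0,560))]:
    d=snap(n,n+k); f=d['frame'][b[0]:b[1],b[2]:b[3],::-1]
    ims.append(cv2.resize(f,(int(f.shape[1]*400/f.shape[0]),400)))
    P=cloud(d,np.ones((420,560),bool)); l=np.c_[(P[:,:2]-C)@A,(P[:,:2]-C)@E_,P[:,2]]
    s=get_state(); e=Lc(s['eef_pos'])
    np.save('pics/l_%s%s.npy'%(n,k),l)
o=np.hstack(ims); cv2.imwrite(f'pics/look{k}.png',cv2.resize(o,None,fx=min(1,800/o.shape[1]),fy=min(1,800/o.shape[1])))
print(s['time'],e.round(4),s['tcp_rot'].round(4),s['opening'],s['contact_force'].round(2),s['wrist_torque'].round(2))
from scipy.spatial.transform import Rotation as Ro
Rt=Ro.from_quat(s['tcp_rot']).as_matrix(); print('tool z,y',Rt[:,2].round(3),Rt[:,1].round(3))
# points in tool frame, near fingers
for n in ['side','wrist']:
    l=np.load('pics/l_%s%s.npy'%(n,k)); X=np.c_[C+np.outer(l[:,0],A)+np.outer(l[:,1],E_),][:,:2]; X=np.c_[X,l[:,2]]
    T=(X-s['eef_pos'])@Rt
    for sgn in (1,-1):
        q=(abs(T[:,0])<.018)&(T[:,1]*sgn<.075)&(T[:,1]*sgn>-.002)&(T[:,2]>-.11)&(T[:,2]<-.02); t=T[q]
        if len(t): 
            m=t[t[:,2]>np.sort(t[:,2])[-min(30,len(t))]]; print(n,sgn,len(t),'max z tool',t[:,2].max().round(4),m.mean(0).round(4),t[:,1].min().round(3),t[:,1].max().round(3))
E
python3 look.py 5
```

```text
8.05 [0.051 0.088 0.187] [ 0.7168  0.6792 -0.1085 -0.1147] 0.9998500371502245 [ 0.04 -0.26 -0.53] [-0.01 -0.13  0.  ]
tool z,y [-0.311  0.017 -0.95 ] [ 0.949 -0.051 -0.312]
side 1 387 max z tool -0.0526 [-0.0041  0.0442 -0.0561] 0.032 0.075
side -1 413 max z tool -0.0534 [-0.0072 -0.0489 -0.0569] -0.075 -0.033
wrist 1 11034 max z tool -0.0525 [ 0.0004  0.0429 -0.0534] 0.033 0.073
wrist -1 10777 max z tool -0.0525 [ 0.0002 -0.0427 -0.0534] -0.071 -0.033
```

View pics/look5.png

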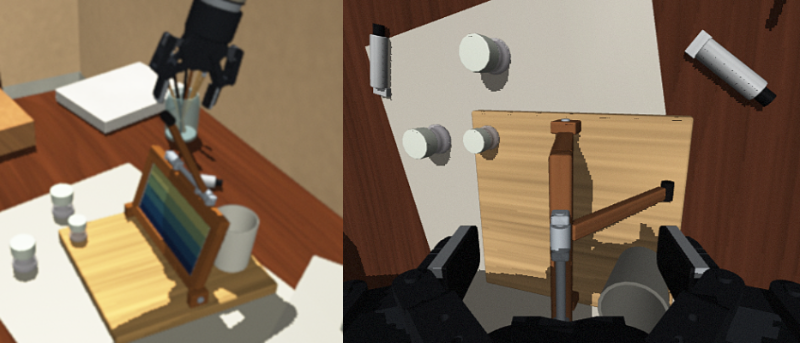

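Left leg is down on the board, foot at look5 (668,190), clear of the cup. The 40 mm tip offset lies along the tool axis (it held when tilted). Advancing along the frame, still open.

Request:
jog_arm:
  commands: "-0.004 0 -0.013 0 0.003 0; -0.009 0.0005 -0.028 0 0.003 0; -0.014 0.001 -0.043 0 0.003 0; -0.019 0.001 -0.057 0 0.003 0; -0.0235 0.0013 -0.07 0 0.003 0; -0.0275 0.0015 -0.082 0 0.003 0; -0.031 0.0018 -0.092 0 0.003 0; -0.0327 0.0018 -0.098 0 0.003 0; -0.0327 0.0018 -0.098 0 0.003 0; -0.0327 0.0018 -0.098 0 0.003 0"
  gripper: 100

```text
time: 9.3
eef_pos: [0.6217, 0.1609, 0.0878]
tcp_rot: [0.717, 0.679, -0.11, -0.116]
contact_force: [0.3, -0.2, 0.3]
opening: 1.0
```

```bash
python3 look.py 6
```

```text
9.4 [0.0183 0.0879 0.0879] [ 0.7166  0.6788 -0.1101 -0.1163] 0.9994662622427888 [ 0.12  0.67 -0.62] [-0.02 -0.19 -0.01]
tool z,y [-0.316  0.017 -0.949] [ 0.947 -0.051 -0.316]
side 1 243 max z tool -0.0543 [-0.      0.0344 -0.0644] -0.002 0.075
side -1 635 max z tool -0.0201 [-0.0008 -0.0112 -0.0228] -0.075 0.001
wrist 1 12334 max z tool -0.0526 [-0.0007  0.043  -0.0534] -0.002 0.074
wrist -1 15312 max z tool -0.0522 [ 0.     -0.0426 -0.0535] -0.072 0.002
```

View pics/look6.png

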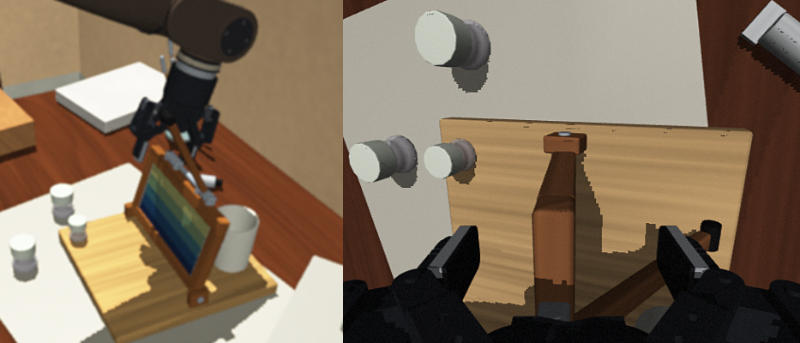

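```bash
python3 -c "
from h import *
from scipy.spatial.transform import Rotation as Ro
s=get_state();Rt=Ro.from_quat(s['tcp_rot']).as_matrix()
d=dict(np.load('pics/wrist6.npz'));X=cloud(d,np.ones((420,560),bool));T=(X-s['eef_pos'])@Rt
q=(abs(T[:,0])<.025)&(abs(T[:,1])<.03)&(T[:,2]>-.12)&(T[:,2]<-.03);t=T[q]
for a,b in zip(np.arange(-.1,-.03,.006),np.arange(-.094,-.02,.006)):
  u=t[(t[:,2]>a)&(t[:,2]<b)]
  if len(u): print(a.round(3),len(u),u.min(0).round(4),u.max(0).round(4))
"
```

```text
-0.088 15 [-0.019  -0.0081 -0.0827] [-0.0166 -0.0003 -0.082 ]
-0.082 462 [-0.0213 -0.0131 -0.082 ] [-0.0167  0.0007 -0.076 ]
-0.076 5319 [-0.025  -0.0142 -0.076 ] [ 0.0249  0.0029 -0.07  ]
-0.07 1192 [-0.0249 -0.015  -0.07  ] [ 0.0248  0.0032 -0.064 ]
-0.064 303 [ 0.0211 -0.0142 -0.064 ] [ 0.0247  0.0033 -0.058 ]
-0.058 264 [ 0.0212 -0.0142 -0.058 ] [ 0.0248  0.0034 -0.052 ]
-0.052 251 [ 0.0212 -0.014  -0.052 ] [ 0.0249  0.0035 -0.046 ]
-0.046 220 [ 0.0224 -0.0139 -0.046 ] [ 0.0247  0.0036 -0.04  ]
-0.04 179 [ 0.0225 -0.0139 -0.0399] [ 0.0247  0.0038 -0.0341]
-0.034 120 [ 0.0221 -0.014  -0.034 ] [ 0.0246  0.0038 -0.0301]
```

Rail is 17.7 mm thick in the wrist view, centred 5.5 mm to the near side of the jaw centre. Shift by that and close.

Request:
jog_arm:
  commands: "-0.0052 0.0003 0.003 0 0 0; -0.0052 0.0003 0.003 0 0 0"

```text
time: 9.65
eef_pos: [0.6159, 0.1613, 0.0909]
tcp_rot: [0.717, 0.679, -0.11, -0.116]
contact_force: [-1.1, 0.6, -0.5]
opening: 0.997
```

Request:
jog_arm:
  commands: "0 0 0 0 0 0; 0 0 0 0 0 0; 0 0 0 0 0 0; 0 0 0 0 0 0; 0 0 0 0 0 0; 0 0 0 0 0 0; 0 0 0 0 0 0; 0 0 0 0 0 0"
  gripper: 0
  grip_force: 35

```text
time: 10.65
eef_pos: [0.6163, 0.1612, 0.0902]
tcp_rot: [0.717, 0.679, -0.11, -0.116]
contact_force: [-0.1, 0.1, -1.1]
opening: 0.206
```

```bash
python3 look.py 7; python3 -c "
from h import *
from scipy.spatial.transform import Rotation as Ro
s=get_state();Rt=Ro.from_quat(s['tcp_rot']).as_matrix()
d=dict(np.load('pics/wrist7.npz'));X=cloud(d,np.ones((420,560),bool));T=(X-s['eef_pos'])@Rt
q=(T[:,0]>.015)&(T[:,0]<.03)&(abs(T[:,1])<.03)&(T[:,2]>-.12)&(T[:,2]<-.03);t=T[q]
for a,b in zip(np.arange(-.1,-.03,.006),np.arange(-.094,-.02,.006)):
  u=t[(t[:,2]>a)&(t[:,2]<b)]
  if len(u): print(a.round(3),len(u),u.min(0).round(4),u.max(0).round(4))
"
```

```text
10.75 [0.0129 0.0879 0.0902] [ 0.7166  0.6788 -0.1103 -0.1163] 0.2046474352191732 [ 0.86 -0.5  -1.18] [-0.11 -0.98 -0.12]
tool z,y [-0.316  0.017 -0.949] [ 0.947 -0.051 -0.316]
side 1 206 max z tool -0.0693 [-0.0009  0.008  -0.0723] -0.002 0.05
side -1 568 max z tool -0.02 [ 0.0008 -0.0054 -0.0225] -0.052 0.001
wrist 1 14715 max z tool -0.0438 [ 0.0111  0.0132 -0.0452] -0.002 0.054
wrist -1 14591 max z tool -0.0428 [ 0.0109 -0.0133 -0.0452] -0.053 0.002
-0.076 899 [ 0.015  -0.008  -0.0723] [ 0.0243  0.0083 -0.07  ]
-0.07 766 [ 0.0151 -0.0089 -0.07  ] [ 0.0248  0.0091 -0.0641]
-0.064 301 [ 0.0209 -0.0088 -0.064 ] [ 0.0247  0.0092 -0.058 ]
-0.058 273 [ 0.0212 -0.0085 -0.058 ] [ 0.0247  0.0093 -0.052 ]
-0.052 255 [ 0.0212 -0.0085 -0.052 ] [ 0.0246  0.0095 -0.046 ]
-0.046 213 [ 0.0223 -0.0083 -0.0459] [ 0.0246  0.0096 -0.04  ]
-0.04 185 [ 0.0222 -0.0079 -0.04  ] [ 0.0247  0.0098 -0.034 ]
-0.034 117 [ 0.022  -0.0081 -0.034 ] [ 0.0247  0.0098 -0.03  ]
```

View pics/look7.png

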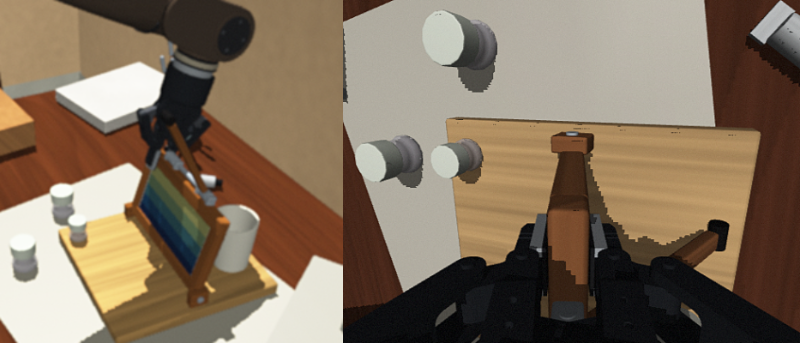

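```bash
python3 -c "
from h import *
for f,y in [('wrist7',.116),('wrist5',.116),('top0',.116),('top0',-.116),('side0',-.116)]:
  d=dict(np.load(f'pics/{f}.npz'));P=cloud(d,np.ones((420,560),bool)); l=np.c_[(P[:,:2]-C)@A,(P[:,:2]-C)@E_,P[:,2]]
  q=(abs(l[:,1]-y)<.009)&(abs(l[:,2]-.044)<.004)&(abs(l[:,0])<.03);t=l[q]
  if len(t): print(f,y,'block top',len(t),np.percentile(t,[2,98],axis=0).round(4).tolist())
  b=(abs(l[:,2]-.02)<.004)&(abs(l[:,1])<.12)&(abs(l[:,0])<.15);t=l[b]; print('   board x',np.percentile(t[:,0],[.3,99.7]).round(4),np.median(t[:,2]).round(4))
d=dict(np.load('pics/side0.npz'))
g=lambda x,y,z:((np.array(proj(d,W(x,y,z)))-[200,110])*2.5).round(1)
print('pin pred side0c',g(0,-.123,.034),g(-.004,-.123,.034))
print('rail right end corners pred @.32', [g(r*np.sin(.32)+sx*np.cos(.32)-.0,-.112,.034+r*np.cos(.32)-sx*np.sin(.32)) for r,sx in [(.128,-.009),(.128,.009),(.106,-.009)]])
print('@.29', [g(r*np.sin(.29)+sx*np.cos(.29)-.0,-.112,.034+r*np.cos(.29)-sx*np.sin(.29)) for r,sx in [(.128,-.009),(.128,.009),(.106,-.009)]])
"
python3 -c "
import cv2
a=cv2.imread('pics/side0.png');cv2.imwrite('pics/z.png',cv2.resize(a[215:315,310:410],(800,800)[:2] and (600,600),interpolation=2))"
```

```text
wrist7 0.116 block top 952 [[-0.0159, 0.1104, 0.0404], [0.0126, 0.1232, 0.0463]]
   board x [-0.1349  0.1318] 0.0208
wrist5 0.116 block top 467 [[-0.0164, 0.1105, 0.0405], [0.0126, 0.1231, 0.0462]]
   board x [-0.1354  0.1316] 0.0209
top0 0.116 block top 96 [[-0.0144, 0.1088, 0.0409], [0.0126, 0.1223, 0.0464]]
   board x [-0.1347  0.1332] 0.0201
top0 -0.116 block top 88 [[-0.0143, -0.123, 0.0413], [0.0119, -0.1099, 0.0469]]
   board x [-0.1347  0.1332] 0.0201
side0 -0.116 block top 121 [[-0.0175, -0.1249, 0.0404], [0.0113, -0.1085, 0.0474]]
   board x [-0.1371  0.1296] 0.0205
pin pred side0c [360.3 484.3] [355.4 485.9]
rail right end corners pred @.32 [array([407.2, 328.1]), array([428.1, 328.4]), array([395.5, 354.6])]
@.29 [array([402.5, 328.4]), array([423.8, 328. ]), array([391.6, 355. ])]
```

View pics/z.png

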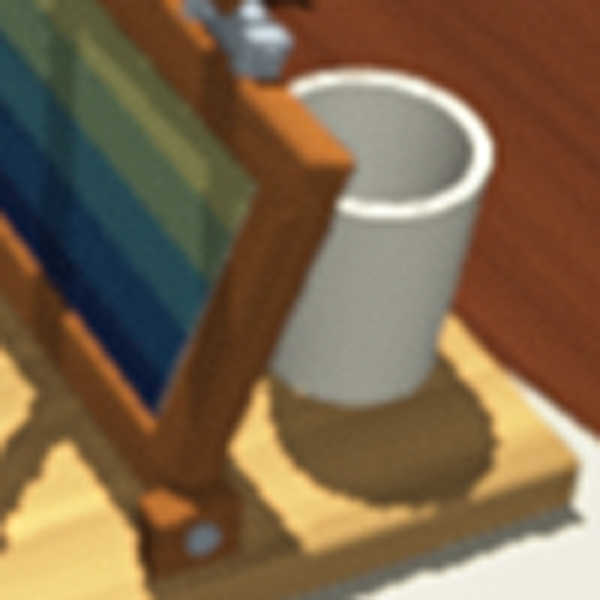

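```bash
python3 -c "
from h import *
x,z=.0144,.0562
for p in [.02,.05,.08,.11,.14,.17,.2,.23,.25,.26,.29]:
  dx=x*np.cos(p)-z*np.sin(p)-x; dz=x*np.sin(p)+z*np.cos(p)-z
  v=dx*A; r=-p*E_
  print(p,v.round(4),dz.round(4),r.round(4))
"
```

```text
0.02 [-0.0011  0.0001] 0.0003 [-0.0011 -0.02  ]
0.05 [-0.0028  0.0002] 0.0006 [-0.0027 -0.0499]
0.08 [-0.0045  0.0002] 0.001 [-0.0043 -0.0799]
0.11 [-0.0062  0.0003] 0.0012 [-0.0059 -0.1098]
0.14 [-0.008   0.0004] 0.0015 [-0.0076 -0.1398]
0.17 [-0.0097  0.0005] 0.0016 [-0.0092 -0.1698]
0.2 [-0.0114  0.0006] 0.0017 [-0.0108 -0.1997]
0.23 [-0.0132  0.0007] 0.0018 [-0.0124 -0.2297]
0.25 [-0.0143  0.0008] 0.0018 [-0.0135 -0.2496]
0.26 [-0.0149  0.0008] 0.0018 [-0.014  -0.2596]
0.29 [-0.0166  0.0009] 0.0018 [-0.0157 -0.2896]
```

Request:
jog_arm:
  commands: "-0.0011 0.0001 0.0003 -0.0011 -0.02 0; -0.0028 0.0002 0.0006 -0.0027 -0.05 0; -0.0045 0.0002 0.001 -0.0043 -0.08 0; -0.0062 0.0003 0.0012 -0.0059 -0.11 0; -0.008 0.0004 0.0015 -0.0076 -0.14 0; -0.008 0.0004 0.0015 -0.0076 -0.14 0; -0.008 0.0004 0.0015 -0.0076 -0.14 0"

```text
time: 11.62
eef_pos: [0.6078, 0.1617, 0.0919]
tcp_rot: [0.723, 0.685, -0.063, -0.066]
contact_force: [2.7, -0.1, -3.0]
opening: 0.205
```

```bash
python3 look.py 8
```

```text
11.725 [0.0044 0.0879 0.0919] [ 0.7229  0.6848 -0.063  -0.0665] 0.20772907153731035 [ 2.04  0.81 -1.71] [ 0.   -1.39 -0.15]
tool z,y [-0.182  0.01  -0.983] [ 0.982 -0.053 -0.182]
side 1 285 max z tool -0.0226 [-0.0055  0.0106 -0.0741] -0.002 0.053
side -1 434 max z tool -0.0201 [-0.0028 -0.0048 -0.0229] -0.052 0.001
wrist 1 14777 max z tool -0.0437 [ 0.011   0.0132 -0.0451] -0.002 0.055
wrist -1 14615 max z tool -0.0434 [ 0.011  -0.0128 -0.045 ] -0.053 0.002
```

View pics/look8.png

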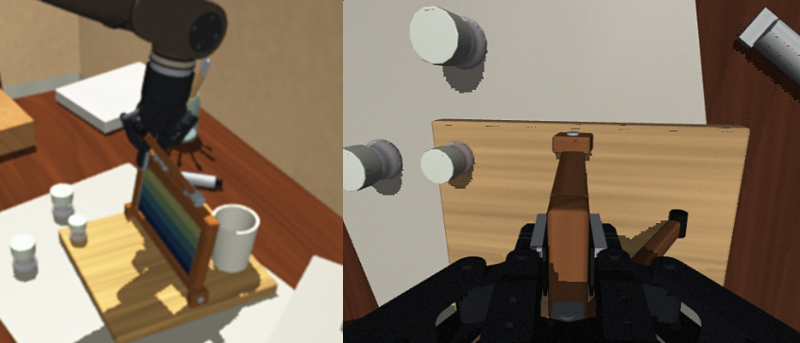

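Request:
jog_arm:
  commands: "-0.0017 0.0001 0.0001 -0.0016 -0.03 0; -0.0034 0.0002 0.0002 -0.0032 -0.06 0; -0.0052 0.0003 0.0003 -0.0048 -0.09 0; -0.0063 0.0003 0.0003 -0.006 -0.11 0; -0.0075 0.0004 0.0003 -0.007 -0.13 0; -0.0075 0.0004 0.0003 -0.007 -0.13 0; -0.0075 0.0004 0.0003 -0.007 -0.13 0"

```text
time: 12.6
eef_pos: [0.6007, 0.1621, 0.0923]
tcp_rot: [0.726, 0.688, -0.017, -0.018]
contact_force: [5.5, -0.0, -2.3]
opening: 0.203
```

```bash
python3 look.py 9; cat > lean.py <<'E'
import sys
from h import *
k=sys.argv[1]
for n in ['wrist','side']:
  d=dict(np.load(f'pics/{n}{k}.npz'));P=cloud(d,np.ones((420,560),bool)); l=np.c_[(P[:,:2]-C)@A,(P[:,:2]-C)@E_,P[:,2]]
  rng=[(.103,.112)] if n=='wrist' else [(-.113,-.085),(-.113,-.1)]
  for y0,y1 in rng:
    q=(l[:,1]>y0)&(l[:,1]<y1)&(abs(l[:,0])<.05)
    c=[]
    for z in np.arange(.055,.165,.008):
      t=l[q&(abs(l[:,2]-z)<.004)]
      if len(t)>5:
        a,b=np.percentile(t[:,0],[2,98]); c.append((z,a,b)); print(n,round(z,3),len(t),a.round(4),b.round(4))
    c=np.array(c)
    print('slopes near/far/mid',[np.polyfit(c[:-1,0],v,1)[0].round(4) for v in (c[:-1,1],c[:-1,2],(c[:-1,1]+c[:-1,2])/2)])
E
python3 lean.py 9; python3 lean.py 7
python3 -c "
import cv2
a=cv2.imread('pics/side9.png');cv2.imwrite('pics/z9.png',cv2.resize(a[130:330,240:440],(600,600),interpolation=2))"
```

```text
12.7 [-0.0027  0.0879  0.0923] [ 0.7257  0.6875 -0.0173 -0.0183] 0.20534226138801223 [ 6.6  -0.03 -3.32] [-0.   -1.52 -0.11]
tool z,y [-0.05   0.003 -0.999] [ 0.997 -0.054 -0.05 ]
side 1 332 max z tool -0.0616 [ 0.0006  0.0078 -0.0694] -0.002 0.051
side -1 290 max z tool -0.0204 [ 0.0006 -0.0053 -0.0233] -0.038 0.001
wrist 1 14849 max z tool -0.0434 [ 0.0111  0.0133 -0.0451] -0.002 0.054
wrist -1 14631 max z tool -0.0436 [ 0.0109 -0.0129 -0.045 ] -0.052 0.002
wrist 0.055 31 -0.0104 0.007
wrist 0.063 30 -0.0101 0.007
wrist 0.071 47 -0.0098 0.0076
wrist 0.079 38 -0.0097 0.0076
wrist 0.087 46 -0.0095 0.0076
wrist 0.095 43 -0.0097 0.0081
wrist 0.103 62 -0.0089 0.0081
wrist 0.111 80 -0.0087 0.0085
wrist 0.119 79 -0.0089 0.0087
wrist 0.127 106 -0.0084 0.0089
wrist 0.135 115 -0.0082 0.0092
wrist 0.143 168 -0.0082 0.0095
wrist 0.151 193 -0.0078 0.0094
wrist 0.159 1286 -0.0074 0.0097
slopes near/far/mid [np.float64(0.0259), np.float64(0.0279), np.float64(0.0269)]
side 0.055 31 -0.0114 0.0017
side 0.063 43 -0.0113 0.0074
side 0.071 31 -0.0112 0.0031
side 0.079 38 -0.0109 0.0061
side 0.087 40 -
[... 1575 characters left out ...]
0124 0.0282
side 0.127 48 0.0145 0.0308
side 0.135 47 0.017 0.0327
side 0.143 58 0.0196 0.0393
side 0.151 59 0.0218 0.0423
side 0.159 98 0.0244 0.0402
slopes near/far/mid [np.float64(0.2992), np.float64(0.2908), np.float64(0.295)]
side 0.055 27 -0.0072 0.0135
side 0.063 31 -0.004 0.0133
side 0.071 28 -0.002 0.0178
side 0.079 29 0.0001 0.0211
side 0.087 33 0.0027 0.0232
side 0.095 27 0.005 0.0227
side 0.103 32 0.0073 0.0275
side 0.111 30 0.01 0.0294
side 0.119 31 0.0124 0.0284
side 0.127 30 0.0144 0.0312
side 0.135 32 0.0169 0.0328
side 0.143 34 0.0194 0.0405
side 0.151 28 0.022 0.0403
side 0.159 47 0.0247 0.0403
slopes near/far/mid [np.float64(0.2987), np.float64(0.2779), np.float64(0.2883)]
```

View pics/z9.png

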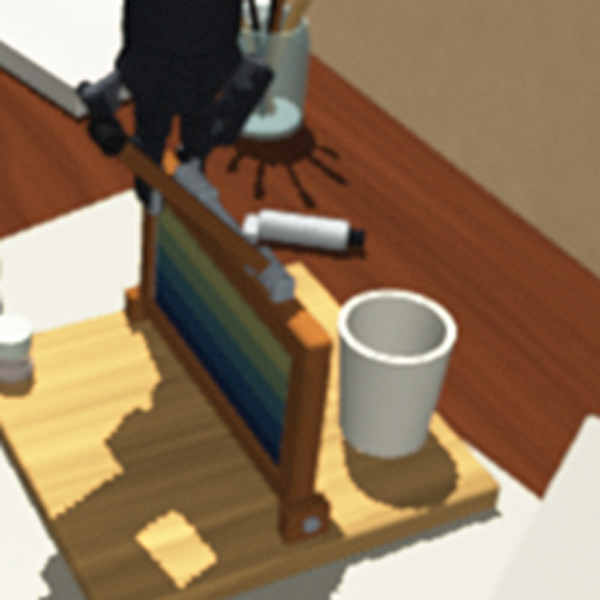

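View pics/wrist9.png

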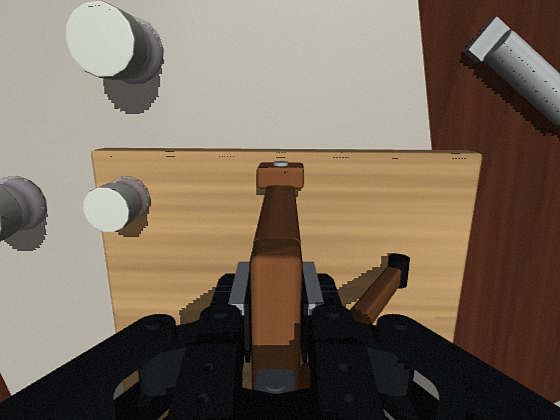

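```bash
python3 lean.py 6 | grep slopes; python3 - <<'E'
from h import *
for f in ['wrist5','wrist7','wrist9','side0','side9','top0']:
  d=dict(np.load(f'pics/{f}.npz'));P=cloud(d,np.ones((420,560),bool)); l=np.c_[(P[:,:2]-C)@A,(P[:,:2]-C)@E_,P[:,2]]
  for nm,z0 in (('board',.02),('table',0.)):
    q=(abs(l[:,2]-z0)<.008)
    q&= ((abs(l[:,0])<.13)&(abs(l[:,1])<.125)) if z0 else ((abs(l[:,0])>.15)|(abs(l[:,1])>.15))&(abs(l[:,0])<.4)&(abs(l[:,1])<.4)
    t=l[q]; c=np.zeros(3)
    for _ in range(4):
      M=np.c_[t[:,:2],np.ones(len(t))]; c=np.linalg.lstsq(M,t[:,2],rcond=None)[0]; r=t[:,2]-M@c; t=t[abs(r)<2.5*r.std()+1e-4]
    print(f,nm,len(t),'dz/dx,dz/dy,z0',c.round(4))
E
```

```text
slopes near/far/mid [np.float64(0.3077), np.float64(0.3125), np.float64(0.3101)]
slopes near/far/mid [np.float64(0.3094), np.float64(0.2884), np.float64(0.2989)]
slopes near/far/mid [np.float64(0.3064), np.float64(0.2846), np.float64(0.2955)]
wrist5 board 36726 dz/dx,dz/dy,z0 [-0.0007 -0.0005  0.0209]
wrist5 table 114082 dz/dx,dz/dy,z0 [-0.0014  0.0003  0.0012]
wrist7 board 42690 dz/dx,dz/dy,z0 [-0.0006 -0.0004  0.0209]
wrist7 table 97115 dz/dx,dz/dy,z0 [-0.0021  0.0023  0.0011]
wrist9 board 42535 dz/dx,dz/dy,z0 [-0.0006 -0.0002  0.0208]
wrist9 table 97967 dz/dx,dz/dy,z0 [-0.0033  0.001   0.0012]
side0 board 6669 dz/dx,dz/dy,z0 [0.0001 0.0004 0.0205]
side0 table 68301 dz/dx,dz/dy,z0 [ 0.0004 -0.0014  0.0011]
side9 board 6922 dz/dx,dz/dy,z0 [ 0.0001 -0.      0.0205]
side9 table 68434 dz/dx,dz/dy,z0 [ 0.0004 -0.0015  0.0011]
top0 board 11618 dz/dx,dz/dy,z0 [ 0.0018 -0.0005  0.0202]
top0 table 128495 dz/dx,dz/dy,z0 [ 0.0013 -0.0011  0.0006]
```

```bash
python3 lean.py 8 | grep slopes;python3 - <<'E'
from h import *
# frame face normal: fit plane to painting face (near face) in several pics
for f,s in [('side0',.31),('side4',.31) if 0 else ('s1',.31),('side6',.31),('side7',.31),('side8',.165),('side9',.027),('top0',.31)]:
  d=dict(np.load(f'pics/{f}.npz'));P=cloud(d,np.ones((420,560),bool)); l=np.c_[(P[:,:2]-C)@A,(P[:,:2]-C)@E_,P[:,2]]
  h=l[:,2]-.034; off=l[:,0]+.0015-h*np.tan(s)
  q=(abs(l[:,1])<.09)&(h>.02)&(h<.09)&(off<.006)&(off>-.014)
  t=l[q]
  for _ in range(5):
    M=np.c_[t[:,1:],np.ones(len(t))]; c=np.linalg.lstsq(M,t[:,0],rcond=None)[0]; r=t[:,0]-M@c; t=t[abs(r)<2*r.std()+3e-4]
  print(f,len(t),'lean',np.arctan(c[1]).round(4),'skew',c[0].round(4),'res',r.std().round(5))
E
```

```text
slopes near/far/mid [np.float64(0.1544), np.float64(0.1554), np.float64(0.1549)]
slopes near/far/mid [np.float64(0.1549), np.float64(0.1467), np.float64(0.1508)]
slopes near/far/mid [np.float64(0.1557), np.float64(0.1509), np.float64(0.1533)]
side0 1957 lean 0.3176 skew 0.0023 res 0.0009
s1 1956 lean 0.3206 skew 0.0019 res 0.00089
side6 1922 lean 0.2963 skew 0.002 res 0.0009
side7 1926 lean 0.2989 skew 0.0024 res 0.00089
side8 1602 lean 0.1526 skew 0.0025 res 0.00075
side9 1300 lean 0.0271 skew 0.0017 res 0.00061
top0 1439 lean 0.3185 skew 0.0012 res 0.0006
```

The leans from a plane fit are .319 at the start, .297 after the leg dropped and propped it, and .027 now. A small final correction remains.

Request:
jog_arm:
  commands: "-0.0004 0 0 -0.001 -0.02 0; -0.0008 0 0 -0.002 -0.04 0; -0.0008 0 0 -0.002 -0.04 0; -0.0008 0 0 -0.002 -0.04 0"

```text
time: 13.2
eef_pos: [0.5993, 0.1622, 0.0922]
tcp_rot: [0.726, 0.688, -0.004, -0.005]
contact_force: [3.0, 0.1, -1.6]
opening: 0.206
```

```bash
python3 look.py 10; python3 lean.py 10 | grep slopes;cat > pl.py <<'E'
import sys
from h import *
for f,s in [('side'+sys.argv[1],float(sys.argv[2]))]:
  d=dict(np.load(f'pics/{f}.npz'));P=cloud(d,np.ones((420,560),bool)); l=np.c_[(P[:,:2]-C)@A,(P[:,:2]-C)@E_,P[:,2]]
  h=l[:,2]-.034; off=l[:,0]+.0015-h*np.tan(s)
  q=(abs(l[:,1])<.09)&(h>.02)&(h<.09)&(off<.006)&(off>-.014)
  t=l[q]
  for _ in range(5):
    M=np.c_[t[:,1:],np.ones(len(t))]; c=np.linalg.lstsq(M,t[:,0],rcond=None)[0]; r=t[:,0]-M@c; t=t[abs(r)<2*r.std()+3e-4]
  print(f,len(t),'lean',np.arctan(c[1]).round(4))
E
python3 pl.py 10 0
```

```text
13.3 [-0.0041  0.088   0.0922] [ 0.7259  0.6877 -0.0045 -0.0049] 0.20679476422879625 [2.5  1.84 0.51] [ 0.04 -0.79 -0.12]
tool z,y [-0.013  0.001 -1.   ] [ 0.998 -0.054 -0.013]
side 1 333 max z tool -0.0616 [ 0.0024  0.0077 -0.0692] -0.002 0.052
side -1 310 max z tool -0.0204 [ 0.0004 -0.0056 -0.0238] -0.044 0.001
wrist 1 14854 max z tool -0.0438 [ 0.0109  0.0138 -0.0452] -0.002 0.053
wrist -1 14638 max z tool -0.0429 [ 0.0108 -0.0128 -0.045 ] -0.053 0.002
slopes near/far/mid [np.float64(-0.0045), np.float64(-0.0034), np.float64(-0.0039)]
slopes near/far/mid [np.float64(-0.0073), np.float64(-0.0148), np.float64(-0.011)]
slopes near/far/mid [np.float64(-0.0069), np.float64(-0.0158), np.float64(-0.0114)]
side10 1234 lean -0.0056
```

Request:
jog_arm:
  commands: "0.0007 0 0 0 0 0; 0.0007 0 0 0 0 0; 0.0007 0 0 0 0 0; 0.0007 0 0 0 0 0"

```text
time: 13.8
eef_pos: [0.6, 0.1621, 0.0922]
tcp_rot: [0.726, 0.688, -0.005, -0.005]
contact_force: [-0.2, 1.3, 3.1]
opening: 0.209
```

```bash
python3 look.py 11 | head -1; python3 lean.py 11 | grep slopes|head -2; python3 pl.py 11 0; python3 -c "
from h import *
import cv2
a=cv2.imread('pics/side11.png');cv2.imwrite('pics/z11.png',cv2.resize(a[130:330,220:420],(600,600),interpolation=2))
for f in ('side0','side11'):
  d=dict(np.load(f'pics/{f}.npz'));P=cloud(d,np.ones((420,560),bool)); l=np.c_[(P[:,:2]-C)@A,(P[:,:2]-C)@E_,P[:,2]]
  for nm,x,y,r,z0,z1 in (('cup',.105,-.06,.06,.085,.11),('pot',-.11,.09,.03,.03,.06)):
    q=(np.hypot(l[:,0]-x,l[:,1]-y)<r)&(l[:,2]>z0)&(l[:,2]<z1)&((l[:,0]>.05)|(x<0)); print(f,nm,q.sum(),l[q].mean(0).round(4))
"
```

```text
13.9 [-0.0035  0.0879  0.0922] [ 0.7259  0.6878 -0.0046 -0.0049] 0.20624152222821612 [0.69 0.4  3.08] [ 0.13 -0.01 -0.14]
slopes near/far/mid [np.float64(0.0006), np.float64(0.0044), np.float64(0.0025)]
slopes near/far/mid [np.float64(0.0016), np.float64(0.0279), np.float64(0.0147)]
side11 1264 lean -0.0011
side0 cup 529 [ 0.1005 -0.0601  0.0972]
side0 pot 231 [-0.113   0.0892  0.0495]
side11 cup 739 [ 0.0905 -0.058   0.0971]
side11 pot 238 [-0.113   0.0891  0.0489]
```

View pics/z11.png

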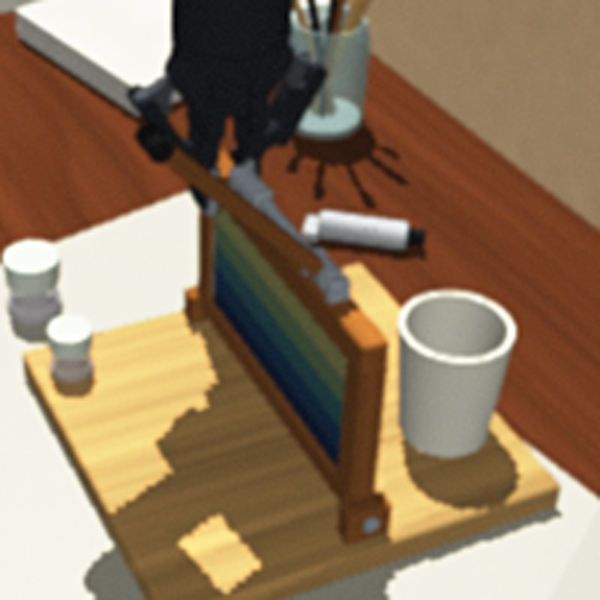

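View pics/wrist11.png

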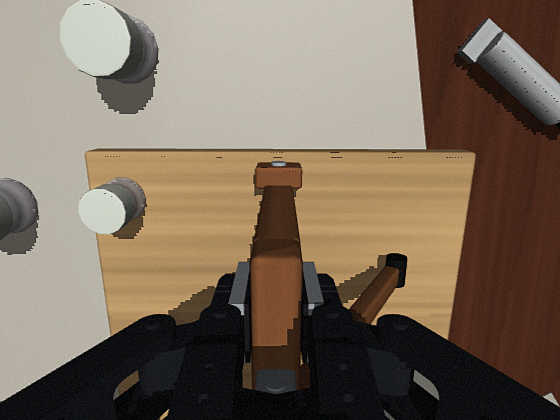

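```bash
python3 -c "
from h import *
print(ctrl.sign_off()); s=get_state(); print(s['time'],s['opening'])"
```

```text
the job is handed in; nothing more can be done
None
the job is handed in; nothing more can be done
```

I flipped the left leg over onto the board on its side, which was clear of the cup. Then I gripped the left end of the top rail, swung the painting upright, and handed the job in at about 14 s with the rail still gripped at 35 N.

**Missed first push:** my first push went over the leg without touching it. The real fingertips sit about 40 mm behind the reported TCP, which two cameras confirmed. I corrected for that and the second push worked.

**Last checks:**
- **Lean:** about -0.001 rad by plane fit in the side camera and +0.0025 rad in the wrist camera. The side camera's edge-slope fit disagreed at +0.015, probably because the far edge is badly seen there. Just before the last small correction the plane fit read -0.006, slightly past upright towards you.
- **Grip:** opening was 0.206, which fits the 18 mm rail, with only about 3 N of contact force.
- **Legs:** the left foot is down on the far side and the right leg is still folded.
- **Pot:** its measured position is unchanged to within 1 mm.
- **Cup:** its outline is in the same place to about a pixel. Its averaged 3D position differed by 10 mm between the first and last pictures, which I put down to the frame hiding less of it at the end.

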